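# Ready the citrus press and hold its cone down

### The arm

A 6-joint arm with a two-finger parallel gripper is mounted at the origin on the work surface. World frame = base frame: x ahead of the robot, y to its left, z up, the work surface at z = 0. Lengths are in m, angles in rad, forces in N, time in s.
With the tool pointing down it reaches from about 0.225 to 0.875 m from the base axis. Payload 3.4 kg.
Tool frame: the origin (TCP) lies midway between the tips of the shut fingers; the grasp point (between the pads) lies 19 mm behind it (manip.grip_point_offset is the distance from the TCP to the grasp point, in m); z points along the fingers, y is the line along which they close (so a half turn about z gives the same grasp; the last joint's range is limited). The gripper opens to 85 mm and grips with 20 to 120 N. Pads are 22 mm wide; open, the fingers measure 114 mm over their backs; the gripper's body (76 mm by 85 mm) begins 54 mm behind the grasp point. The pads swing forward as they close: fully open they stand 13 mm farther back than shut.
Start: joints at [0.997, 0.276, 1.505, -0, 1.361, -0.121], TCP at [0.252, 0.517, 0.196] pointing down, gripper open.
Joint ranges: [-2.89, 2.89], [-0.75, 2.08], [0.22, 2.7], [-1.18, 4.32], [0.11, 2.71], [-2.7, 2.7]. Speed limits (rad/s): [2.57, 2.57, 3.14, 3.14, 3.14, 3.14].

### API

Orientations are given as a unit quaternion [w, x, y, z].
In Python, from rig import manip gives the robot as it stands.
- The arm moves only by the shell command python3 -m handwheel 'ROWS' [FORCE]. ROWS is JSON, a list of rows, each an object with "translation": the shift along the tool's x, y, z in m, a list of three; "angular": the turn, a rotation vector about the tool's x, y, z in degrees, a list of three; "hand": the closure, from 0 (fully open) to 1 (shut). A call has 1 to 10 rows; each row shifts and turns the commanded pose from where the row before left it, along the tool's axes as they then stand; what a row does not reach is not made up. A row lasts 1/12 s, in which the tool goes at most 41.7 mm and 7.16 degrees, less where a joint would pass 70% of its speed; a pose out of reach is approached as far as the arm can. A call with a gripper value outside its range is refused whole. The fingers move at their own pace and stop on an object; FORCE is the grip in N (left out, the last holds). Time passes only in rows, so rows that do not move let the fingers close. It gives the time, the measured TCP pose, the force, the opening and the grip force at its end, in the units of the state.
- manip.get_state(): the state, without advancing time (a new reading comes with each control period).
- manip.get_image(name): name is "side" or "top" or "wrist"; returns the picture (400x640x3 uint8, red, green, blue); there is no depth.
- manip.camera_info(name): a dict with "camera_matrix" (3x3 intrinsics, pixels), "eye" and "orientation" of the camera in the world; the wrist camera has in their place "tool_from_camera" (4x4, takes a point from camera to tool coordinates, whose origin is the TCP and whose axes are the flange's). Camera axes: x right, y down, z forward; pixel columns grow to the right and rows downward; lengths in m; the calibration is good to about 2 mm. A picture is of the moment at which its call begins: read the wrist's pose just before it. camera_info takes no time and is no camera call.
- manip.sign_off(): hands the job in; it is judged then, once.
The state is a dict: "clock": time; "qpos": joint angles; "qd": joint speeds; "effort": joint torques, N m; "position": TCP position; "ee_rot": TCP orientation; "contact_force": force on the tool from outside, world axes, zero at the start; "moment": the same for the moment, N m; "width": finger opening in m; "gripper_force": force on a finger pad.
Only numpy, scipy, OpenCV 4.12 (cv2) and the standard library are available. Lean on these libraries where they do the work, as an engineer would, in place of code of your own. Each camera call takes 0.05 s, during which the arm holds its last target. There are 200 camera calls.

### The job

Get the electric citrus press ready to run: nest the loose strainer basket, right way up, inside the juice bowl on top of the press, let go of it, then fit the ribbed reamer cone onto the steel drive spindle in the middle, turning it until its slots mesh with the spindle's four splines and it slides fully home. Then press the reamer down so that the sprung spindle sinks all the way, and finish while still holding it pressed down with the gripper. Leave the mug, the jar and the fruit bowl where they are.

Things in the scene. Friction and masses are not known exactly. Their poses are not given: they have to be found in the camera images.
- machine: Electric citrus press, fixed (place and yaw vary): white round motor base, 140 mm diameter narrowing to 120, 70 mm high, carrying a grey open juice bowl (outer diameter 116 mm at its foot, 144 at its rim, wall 4; rim 104 mm above the worktop). A small spout sticks out on its -x side. Origin: centre of the underside, z up.
- bowl_floor (a point): Centre of the juice bowl's inner floor, on the spindle's axis, 75 mm above the worktop and 29 mm below the bowl's rim; inner radius 56 mm here, 68 mm at the rim. The strainer's underside rests here.
- spindle_seat (a point): On the steel spindle's axis, on its round shoulder, 90 mm above the worktop when unpressed; the homed reamer's underside rests here. z up; sinks with the spindle. Four splines rise 18 mm above it: a cross along this point's x and y, 20 mm tip to tip, 5 mm thick (no lead-in). Any starting angle, same every 90 degrees; a stiff gear (0.35 N m) resists turning.
- spindle (a joint): How far the spindle is pressed down, m: 0 up, 0.006 fully down at a firm stop. A spring pushes it up: 2.4 N to start moving, 9.6 N at the stop; released, it comes back up.
- strainer: Loose white tapered basket, upright on the worktop: 102 mm outer diameter at the foot, 128 at the rim, 36 high, wall and floor 4, slits and a 36 mm centre hole in the floor. Two upright ears on the rim, centred 62 mm from the axis along body +x and -x: 10 mm thick radially, 24 wide, tops 68 mm above the underside; pinch one. 70-140 g. Origin: centre of underside, z up. Any final yaw will do.
- reamer: Loose white reamer, upright on the worktop: octagonal drum 40 mm across flats (facing body x, y and the diagonals), 45 mm high, with a ribbed cone above to 70 mm. Grip the drum's flats. Slots 7.8 mm wide, cut through its lower 20 mm as a cross along body x and y, fit over the splines; the cone's four ribs stand above the slots. 55-115 g. Origin: centre of underside, z up.
- mug: Bystander: white ceramic mug, 80 mm diameter, 90 mm high. Origin: centre of the underside.
- jar: Bystander: amber glass jar with a steel cap, 64 mm diameter, 85 mm high. Origin: centre of the underside.
- fruit_bowl: Bystander: white bowl with three oranges fixed in it, 150 mm diameter, about 71 mm high. Origin: centre of the underside.
Things that resemble listed ones, but are neither listed nor needed, are in the scene too. What is meant by the machine is not yellow, and is the larger of those in its own colour. There is more than one size of the reamer; the one meant has the size given above.

How it is judged:
On the way, in this order (a step that is already met when the one before it is completed fails the run):
1. the strainer is nested in the juice bowl and let go, the reamer not yet on the spindle (horizontal distance between strainer and bowl_floor below 0.008 m and z of strainer in the frame of bowl_floor between -0.004 and 0.004 m and angle between strainer's own z axis and vertical below 0.08 rad and contact force between the arm and strainer below 0.3 N and horizontal distance between reamer and spindle_seat above 0.06 m), for 0.2 s.
2. the reamer is meshed with the splines and fully home on the spindle's shoulder (horizontal distance between reamer and spindle_seat below 0.004 m and z of reamer in the frame of spindle_seat between -0.003 and 0.003 m and angle between reamer's own z axis and vertical below 0.1 rad and (angle between the x axis of reamer and the x axis of spindle_seat, either way round below 0.2 rad or angle between the x axis of reamer and the y axis of spindle_seat, either way round below 0.2 rad)), for 0.2 s.
At the end, for the whole second after the job is handed in: Gripper still pressing the reamer (over 1 N), spindle down over 4.5 mm; reamer meshed (0.2 rad), upright, within 4 mm of the axis and 3 mm of the shoulder; strainer untouched by the arm, nested within 8 mm of the bowl's centre and 4 mm of its floor, level within 0.08 rad (all of step 2 and horizontal distance between strainer and bowl_floor below 0.008 m and z of strainer in the frame of bowl_floor between -0.004 and 0.004 m and angle between strainer's own z axis and vertical below 0.08 rad and value of joint spindle above 0.0045 m and contact force between the fingers and reamer above 1 N and contact force between the arm and strainer below 1 N); the arm keeps its last pose, push and grip.
It fails at once if the mug is pushed more than 30 mm or tipped (distance of mug from where it was at the start of the episode above 0.03 m or angle between mug's own z axis and vertical above 0.3 rad).
It fails at once if the jar is pushed more than 30 mm or tipped (distance of jar from where it was at the start of the episode above 0.03 m or angle between jar's own z axis and vertical above 0.3 rad).
It fails at once if the fruit bowl is pushed more than 30 mm or tipped (distance of fruit_bowl from where it was at the start of the episode above 0.03 m or angle between fruit_bowl's own z axis and vertical above 0.3 rad).
It also fails if it takes over 61 s, if anything falls off the work surface, if the arm or the gripper's body presses on something with over 40 N, if the wrist force passes 120 N, or if a joint passes its speed limit or range.

## Working session

There is one attempt and no reset: what is moved stays moved. The work goes in short steps, Python scripts to look and compute and a shell command to move; the robot and the scene stay as the last step left them, time stands still between calls to the robot, and variables do not carry over. Pictures are saved under pics/ and viewed, at most 12 in all, crops included, and the job is handed in when it is done.

```bash
mkdir -p pics; ls; python3 - <<'E'
from rig import manip
import cv2,numpy as np
for n in("top","side"):
    im=manip.get_image(n); cv2.imwrite(f"pics/{n}0.png",im[:,:,::-1]); print(n,manip.camera_info(n))
print(manip.camera_info("wrist"));print(manip.get_state(),manip.grip_point_offset)
E
```

```text
pics
top {'camera_matrix': array([[381.42970184,   0.        , 315.21827868],
       [  0.        , 381.42970184, 194.0698254 ],
       [  0.        ,   0.        ,   1.        ]]), 'eye': array([ 0.42074008, -0.00477601,  1.10657211]), 'orientation': array([-0.04340301,  0.71292564, -0.69754576,  0.05729847])}
side {'camera_matrix': array([[368.13862387,   0.        , 318.65468831],
       [  0.        , 368.13862387, 195.3895621 ],
       [  0.        ,   0.        ,   1.        ]]), 'eye': array([ 0.49705625, -0.71273176,  0.75738677]), 'orientation': array([-0.39360825,  0.91853851, -0.03003503,  0.02138819])}
{'camera_matrix': array([[294.73999811,   0.        , 324.28899993],
       [  0.        , 294.73999811, 195.42917145],
       [  0.        ,   0.        ,   1.        ]]), 'tool_from_camera': array([[ 3.57413825e-04, -9.57226324e-01, -2.89340002e-01,
         7.44725242e-02],
       [ 9.99999776e-01,  1.78382222e-04,  6.45128861e-04,
        -1.57399329e-04],
       [-5.65921215e-04, -2.89340168e-01,  9.57226173e-01,
        -1.77545247e-01],
       [ 0.00000000e+00,  0.00000000e+00,  0.00000000e+00,
         1.00000000e+00]])}
{'clock': 0.1, 'qpos': array([ 9.97003964e-01,  2.76527492e-01,  1.50598587e+00, -1.46893489e-05,
        1.36070107e+00, -1.21002288e-01]), 'qd': array([ 0.00061748, -0.00043437, -0.00409391, -0.00078397,  0.00017621,
       -0.0016289 ]), 'effort': array([ 2.10289225e-03, -4.17698801e+01, -2.46405208e+01, -2.07029175e-04,
        5.84507347e-03, -5.73663527e-06]), 'position': array([0.25127648, 0.5166131 , 0.19493692]), 'ee_rot': array([-2.69316392e-04,  2.24464447e-01,  9.74481942e-01, -7.64895113e-04]), 'contact_force': array([-0.80574934,  0.72291657,  0.02459684]), 'moment': array([-0.00523279,  0.04064662,  0.03928242]), 'gripper_force': 0.0, 'width': 0.08550546836022574} 0.0187
```

View pics/top0.png

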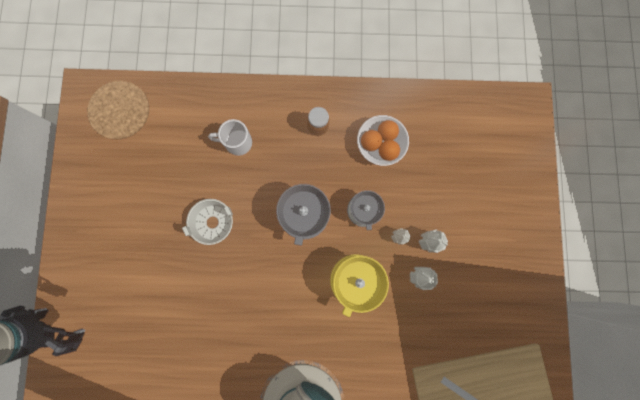

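View pics/side0.png

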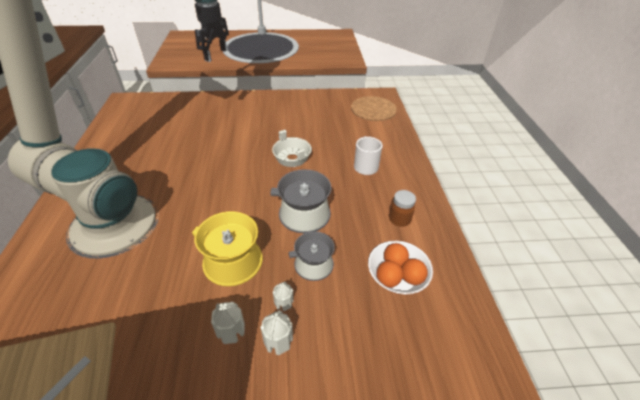

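The top view shows the grey presses at (303,212) large and (366,208) small, with a yellow one at (359,283). The strainer is at (209,222). There are three reamer-like pieces: (401,236), (434,241) and (425,278). I'm enlarging these to compare sizes.

```bash
cat > h.py <<'E'
import numpy as np,cv2
from scipy.spatial.transform import Rotation as R
from rig import manip
def Q(q): return R.from_quat([q[1],q[2],q[3],q[0]]).as_matrix()
def cam(n,st=None):
    i=manip.camera_info(n);K=i['camera_matrix']
    if n=='wrist':
        T=i['tool_from_camera'];M=Q(st['ee_rot'])
        return K,M@T[:3,:3],M@T[:3,3]+st['position']
    return K,Q(i['orientation']),i['eye']
def ray(c,uv,z):
    K,M,e=c;d=M@np.linalg.solve(K,[uv[0],uv[1],1]);return e+d*(z-e[2])/d[2]
def proj(c,p):
    K,M,e=c;q=K@(M.T@(np.asarray(p,float)-e));return q[:2]/q[2]
E
python3 - <<'E'
import cv2,numpy as np
t=cv2.imread('pics/top0.png');s=cv2.imread('pics/side0.png')
f=lambda im,x,y,w,h,k:cv2.resize(im[y:y+h,x:x+w],None,fx=k,fy=k,interpolation=cv2.INTER_CUBIC)
a=f(t,385,220,80,75,4)      #320x300
b=f(s,200,275,110,75,4)     #440x300
c=f(t,175,190,76,60,4) #304x240
d=f(t,265,175,125,60,3.6)
d=cv2.resize(d,(456,240))
o=np.vstack([np.hstack([a,b]),np.hstack([c,d])]);print(o.shape);cv2.imwrite('pics/c1.png',o)
from h import *
ct=cam('top');cs=cam('side')
for n,uv in dict(small=(401,236),A=(434,241),B=(425,278)).items(): print(n,ray(ct,uv,.03), proj(cs,ray(ct,uv,.03)))
for n,uv,z in(('mach',(303,212),.104),('str',(209,222),.036)): print(n,ray(ct,uv,z))
E
```

```text
(540, 760, 3)
small [ 0.46165734 -0.26882117  0.03      ] [283.32334537 295.42629186]
A [ 0.44958683 -0.36219114  0.03      ] [277.51504048 336.21668983]
B [ 0.34683194 -0.33452506  0.03      ] [227.96023977 326.46092266]
mach [0.51635071 0.00817906 0.104     ]
str [0.48899466 0.27045307 0.036     ]
```

View pics/c1.png

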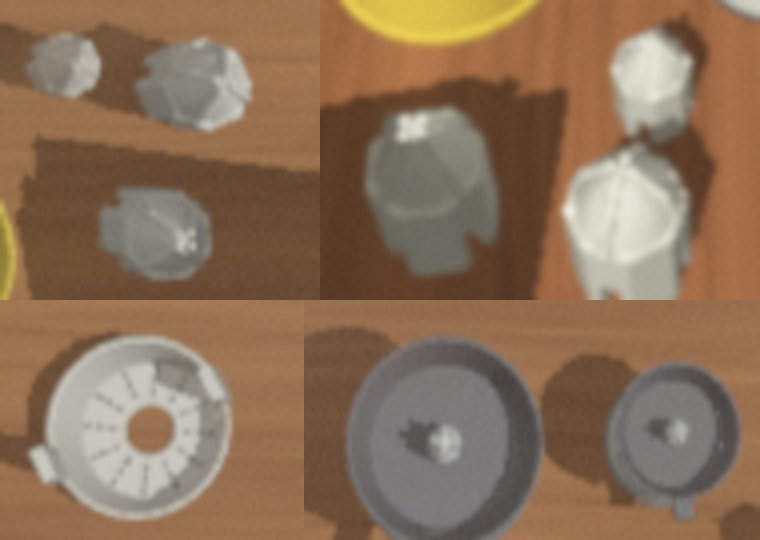

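The two full-size candidates are A at (434,241) and B at (425,278); (401,236) is clearly small. A is lit and B is in shadow, so I'll tell them apart by triangulated height and width. The large grey press at (303,212) is the machine. Next I measure the strainer's ears, the machine centre and the reamer sizes.

```bash
python3 - <<'E'
from h import *
t=cv2.imread('pics/top0.png');s=cv2.imread('pics/side0.png');ct=cam('top');cs=cam('side')
e1=ray(ct,(185.2,231),.068);e2=ray(ct,(227.7,210.7),.068)
d=e2-e1;print('ears',e1,e2,'mid',(e1+e2)/2,np.linalg.norm(d),'ang',np.degrees(np.arctan2(d[1],d[0])))
# machine rim
hsv=cv2.cvtColor(t,cv2.COLOR_BGR2HSV)
def blob(im,box,f):
    x,y,w,h=box;m=f(cv2.cvtColor(im[y:y+h,x:x+w],cv2.COLOR_BGR2HSV)).astype(np.uint8)
    m=cv2.morphologyEx(m,cv2.MORPH_OPEN,np.ones((3,3)))
    c=max(cv2.findContours(m,0,1)[0],key=cv2.contourArea)+np.array([x,y]);return c
grey=lambda H:H[...,1]<70
c=blob(t,(265,178,75,70),grey);print('mach',cv2.minEnclosingCircle(c),cv2.boundingRect(c),cv2.fitEllipse(cv2.convexHull(c)))
c=blob(t,(180,195,60,55),grey);print('str',cv2.boundingRect(c),cv2.fitEllipse(c))
for n,b in dict(small=(388,225,24,20),A=(415,226,36,30),B=(407,264,34,28)).items():
    c=blob(t,b,lambda H:H[...,1]<65);print(n,cv2.boundingRect(c),cv2.minAreaRect(c))
for n,b in dict(small=(268,280,30,28),A=(258,308,40,50),B=(205,298,42,50)).items():
    c=blob(s,b,lambda H:H[...,1]<65);print(n,cv2.boundingRect(c))
for n,p in dict(A=(.45,-.36),B=(.347,-.334)).items():
    print(n,'top px/40mm',381*.04/(1.1066-.045),'side base/apex',proj(cs,[*p,0]),proj(cs,[*p,.07]),'top base/apex',proj(ct,[*p,0]),proj(ct,[*p,.07]))
E
```

```text
ears [0.46135074 0.32452957 0.068     ] [0.51876112 0.21347446 0.068     ] mid [0.49005593 0.26900201 0.068     ] 0.1250167570183728 ang -62.66312040204531
mach ((302.5952453613281, 214.11904907226562), 30.600236892700195) (276, 184, 55, 61) ((302.6829528808594, 212.5430908203125), (53.35913848876953, 59.770938873291016), 7.321792125701904)
str (182, 199, 51, 46) ((208.35179138183594, 221.58090209960938), (44.13984298706055, 49.284385681152344), 62.754146575927734)
small (392, 229, 18, 15) ((400.5, 236.0), (14.0, 17.0), 90.0)
A (419, 230, 29, 23) ((433.0689697265625, 241.1724090576172), (23.026222229003906, 26.740127563476562), 68.19859313964844)
B (410, 267, 28, 23) ((423.5, 278.0), (22.0, 27.0), 90.0)
small (273, 282, 20, 26)
A (261, 311, 31, 44)
B (212, 302, 32, 42)
A top px/40mm 14.355689525244912 side base/apex [278.59764322 341.77570213] [276.48937041 325.77876578] top base/apex [429.83696762 241.04824528] [438.04303168 240.53477824]
B top px/40mm 14.355689525244912 side base/apex [230.23214164 332.95436733] [224.99581192 316.64689488] top base/apex [421.60561411 277.13964366] [429.37483301 279.06668735]
```

Scale check: 40 mm should span about 14.4 px in the top view. The piece at (400.5,236) measures 15-17 px, with its side view 20 px wide. A and B measure about 23 px, or roughly 60 mm, so the **small** piece at (401,236) is the meant reamer; the crop above shows it clearly. The strainer's ears come out 125 mm apart against 124 nominal. I start moving to the strainer by turning the tool.

```bash
python3 -m handwheel '[{"translation":[0,0,0],"angular":[0,0,-6.66],"hand":0.4},{"translation":[0,0,0],"angular":[0,0,-6.66],"hand":0.4},{"translation":[0,0,0],"angular":[0,0,-6.66],"hand":0.4},{"translation":[0,0,0],"angular":[0,0,-6.66],"hand":0.4},{"translation":[0,0,0],"angular":[0,0,-6.66],"hand":0.4},{"translation":[0,0,0],"angular":[0,0,-6.66],"hand":0.4},{"translation":[0,0,0],"angular":[0,0,-6.66],"hand":0.4},{"translation":[0,0,0],"angular":[0,0,-6.66],"hand":0.4},{"translation":[0,0,0],"angular":[0,0,0],"hand":0.4},{"translation":[0,0,0],"angular":[0,0,0],"hand":0.4}]' 60
cat >> h.py <<'E'
def to(target,ang=None):
    "delta in tool axes to reach a world point; ang=wanted world angle of tool y (mod 180)"
    s=manip.get_state();M=Q(s['ee_rot']);y=np.degrees(np.arctan2(M[1,1],M[0,1]))
    print('pos',s['position'].round(4),'yaw_y',y.round(2),'q6',s['qpos'][5].round(2),'tilt z',M[:,2].round(4),'w',round(s['width'],4),'t',s['clock'],'F',s['contact_force'].round(1))
    print('tool delta mm',(1000*M.T@(np.array(target)-s['position'])).round(1))
    if ang is not None: print('turn tool z deg',-((ang-y+90)%180-90))
E
python3 -c "
from h import *
to([.4614,.3245,.13],117.34)"
```

```text
clock: 0.93
position: [0.2514, 0.5168, 0.1953]
ee_rot: [-0.0, -0.235, 0.972, -0.0]
contact_force: [-0.4, -0.3, -0.1]
width: 0.0512
gripper_force: 0.0
pos [0.2514 0.5168 0.1953] yaw_y 117.17 q6 -1.05 tilt z [-5.e-04 -7.e-04 -1.e+00] w 0.0512 t 0.9333 F [-0.4 -0.3 -0.1]
tool delta mm [ -99.  -267.    65.3]
turn tool z deg -0.17267041442514142
```

```bash
python3 -m handwheel '[{"translation":[-0.0124,-0.0334,0],"angular":[0,0,0],"hand":0.4},{"translation":[-0.0124,-0.0334,0],"angular":[0,0,0],"hand":0.4},{"translation":[-0.0124,-0.0334,0],"angular":[0,0,0],"hand":0.4},{"translation":[-0.0124,-0.0334,0],"angular":[0,0,0],"hand":0.4},{"translation":[-0.0124,-0.0334,0],"angular":[0,0,0],"hand":0.4},{"translation":[-0.0124,-0.0334,0],"angular":[0,0,0],"hand":0.4},{"translation":[-0.0124,-0.0334,0],"angular":[0,0,0],"hand":0.4},{"translation":[-0.0124,-0.0334,0],"angular":[0,0,0],"hand":0.4},{"translation":[0,0,0],"angular":[0,0,0],"hand":0.4},{"translation":[0,0,0],"angular":[0,0,0],"hand":0.4}]'
python3 - <<'E'
from h import *
s=manip.get_state();im=manip.get_image('wrist');cv2.imwrite('pics/w1.png',im[:,:,::-1])
c=cam('wrist',s);to([.4614,.3245,.11],117.34)
for p in ([.4614,.3245,.068],[.5188,.2135,.068],[.490,.269,.004]):print(proj(c,p))
E
```

```text
clock: 1.77
position: [0.4636, 0.3239, 0.1954]
ee_rot: [-0.0, -0.233, 0.972, 0.0]
contact_force: [-1.3, -0.3, -0.1]
width: 0.0512
gripper_force: 0.0
pos [0.4624 0.3249 0.1954] yaw_y 117.13 q6 -1.56 tilt z [-1.2e-03  3.0e-04 -1.0e+00] w 0.0511 t 1.8167 F [-0.9  0.  -0.3]
tool delta mm [ 1.   0.1 85.4]
turn tool z deg -0.20889115204718678
[325.07611318 177.74019007]
[207.41438588 178.40253344]
[275.7421953  166.26493757]
```

View pics/w1.png

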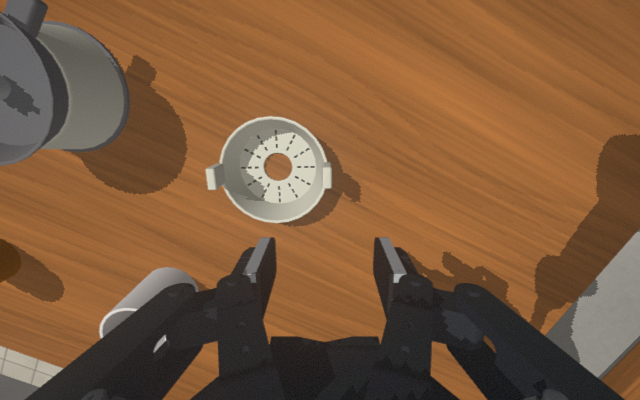

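The wrist view agrees with the estimate to about 2 px: near ear (327,177), far ear (211,179), hole (278,166). I go down and pinch the near ear.

```bash
python3 -m handwheel '[{"translation":[0.001,0.0013,0.038],"angular":[0,0,0],"hand":0.4},{"translation":[0,0,0.038],"angular":[0,0,0],"hand":0.4},{"translation":[0,0,0.038],"angular":[0,0,0],"hand":0.4},{"translation":[0,0,0.02],"angular":[0,0,0],"hand":0.4},{"translation":[0,0,0.019],"angular":[0,0,0],"hand":0.4},{"translation":[0,0,0],"angular":[0,0,0],"hand":1},{"translation":[0,0,0],"angular":[0,0,0],"hand":1},{"translation":[0,0,0],"angular":[0,0,0],"hand":1},{"translation":[0,0,0],"angular":[0,0,0],"hand":1},{"translation":[0,0,0],"angular":[0,0,0],"hand":1}]' 60
python3 - <<'E'
from h import *
to([.4614,.3245,.15],117.34)
E
```

```text
clock: 2.65
position: [0.4618, 0.3268, 0.0444]
ee_rot: [0.002, -0.236, 0.972, 0.0]
contact_force: [-0.6, 0.5, 0.5]
width: 0.0002
gripper_force: 0.0
pos [0.4618 0.3268 0.0444] yaw_y 117.35 q6 -1.56 tilt z [ 0.0028  0.0017 -1.    ] w 0.0002 t 2.65 F [-0.6  0.5  0.5]
tool delta mm [   1.1   -1.9 -105.6]
turn tool z deg 0.007186431766044166
```

```bash
python3 - <<'E'
from h import *
s=manip.get_state();im=manip.get_image('wrist');im2=manip.get_image('side')
o=np.hstack([im[80:400,100:500],cv2.resize(im2[90:250,230:430],(400,320))]);cv2.imwrite('pics/w2.png',o[:,:,::-1])
E
```

```text
(no output)
```

View pics/w2.png

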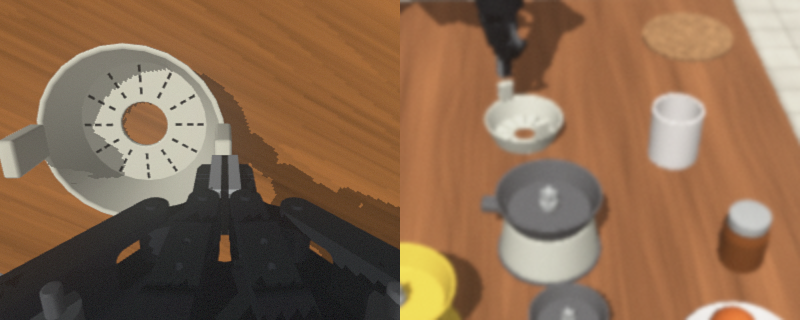

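```bash
python3 - <<'E'
from h import *
s=manip.get_state();c=cam('wrist',s);M=Q(s['ee_rot'])
print('tcp px',proj(c,s['position']))
def tl(uv,z): p=ray(c,uv,z);print(uv,z,p.round(4),'tool',(1000*M.T@(p-s['position'])).round(1))
tl((314,204),.068);tl((331,204),.068);tl((314,233),.068);tl((331,233),.068)
tl((222.,203),.036);tl((245,203),.004)
tl((110,255),.068);tl((105,240),.068)
ct=cam('top');im=manip.get_image('top')[:,:,::-1]
cr=im[190:250,170:250];cv2.imwrite('pics/t3.png',np.vstack([cv2.resize(cr,None,fx=6,fy=6,interpolation=2)]))
E
```

```text
tcp px [323.3756256  225.69962326]
(314, 204) 0.068 [0.4435 0.3114 0.068 ] tool [ 22.9  -5.1 -24.1]
(331, 204) 0.068 [0.4392 0.3197 0.068 ] tool [ 22.9   4.3 -24.1]
(314, 233) 0.068 [0.4589 0.3192 0.068 ] tool [  5.6  -5.2 -24.1]
(331, 233) 0.068 [0.4545 0.3277 0.068 ] tool [  5.6   4.4 -24.1]
(222.0, 203) 0.036 [0.481  0.2609 0.036 ] tool [ 12.9 -67.2   7.9]
(245, 203) 0.004 [0.4876 0.2713 0.004 ] tool [  2.3 -61.   39.9]
(110, 255) 0.068 [0.5256 0.2204 0.068 ] tool [  -8.3 -123.6  -24.1]
(105, 240) 0.068 [0.5175 0.2153 0.068 ] tool [   1.3 -124.4  -24.1]
```

View pics/t3.png

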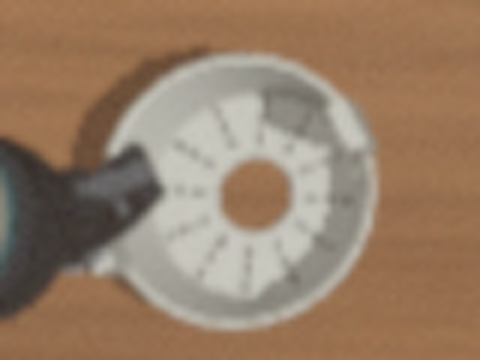

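```bash
python3 - <<'E'
from h import *
ct=cam('top');s=manip.get_state();M=Q(s['ee_rot']);print(M.round(3),s['qpos'].round(3))
for z in(.044,.1,.15):
  p=ray(ct,(170+150/6,190+178/6),z);print(z,p.round(3),proj(ct,[.4618,.3268,z]))
print(proj(ct,s['position']),proj(cam('side'),s['position']),proj(cam('side'),[.4618,.3268,.15]))
E
```

```text
[[-0.888 -0.459  0.002]
 [-0.459  0.888  0.001]
 [-0.002  0.    -1.   ]] [ 0.492  0.386  1.75   0.     1.004 -1.556]
0.044 [0.494 0.307 0.044] [187.13582556 231.21941134]
0.1 [0.49  0.291 0.1  ] [180.46253062 230.24507262]
0.15 [0.487 0.276 0.15 ] [173.84387782 229.27871197]
[187.35853904 231.37330437] [282.55863946 136.94045528] [280.94146257 108.86444052]
```

```bash
python3 - <<'E'
from h import *
im=manip.get_image('wrist');im2=manip.get_image('side')
o=np.hstack([cv2.resize(im[190:270,285:365],(480,480),interpolation=2),cv2.resize(im2[100:170,262:308],(315,480),interpolation=2)]);cv2.imwrite('pics/w4.png',o[:,:,::-1])
E
```

```text
(no output)
```

View pics/w4.png

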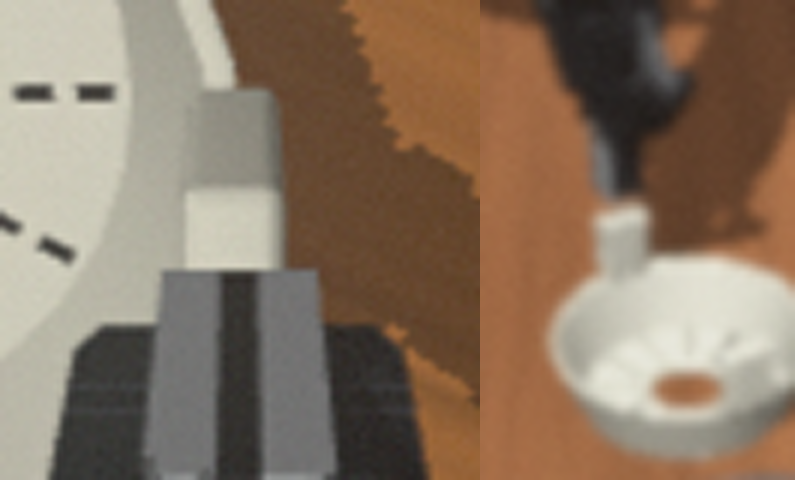

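```bash
python3 - <<'E'
from h import *
s=manip.get_state();c=cam('wrist',s);cs=cam('side');M=Q(s['ee_rot'])
def tri(a,ua,b,ub):
    A=np.zeros((3,3));B=np.zeros(3)
    for (K,Mr,e),u in((a,ua),(b,ub)):
        d=Mr@np.linalg.solve(K,[*u,1]);d/=np.linalg.norm(d);P=np.eye(3)-np.outer(d,d);A+=P;B+=P@e
    return np.linalg.solve(A,B)
p=tri(c,(325,235),cs,(282.1,128.4));print(p,1000*M.T@(p-s['position']),proj(c,p),proj(cs,p))
p=tri(c,(324,222),cs,(282.7,131));print('ear +x top edge',p,1000*M.T@(p-s['position']))
for z in(-19,-10,0):
  for x in(-11,0,11): print(x,z,proj(c,s['position']+M@np.array([x,0,z])/1000).round(1),proj(cs,s['position']+M@np.array([x,0,z])/1000).round(1))
E
```

```text
[0.45788341 0.32480261 0.07579857] [  3.47461319   0.39841365 -32.53543727] [323.95075752 243.09665424] [280.98474813 129.11411343]
ear +x top edge [0.45732949 0.32334077 0.06560744] [  4.64802807  -0.64730428 -22.34561498]
-11 -19 [323.3 255.1] [285.1 131.4]
0 -19 [323.3 238.2] [282.2 132.3]
11 -19 [323.3 220.8] [279.2 133.3]
-11 -10 [323.3 248.1] [285.3 133.6]
0 -10 [323.3 232. ] [282.3 134.6]
11 -10 [323.3 215.3] [279.4 135.5]
-11 0 [323.4 241.1] [285.4 136.1]
0 0 [323.4 225.7] [282.5 137.1]
11 0 [323.4 209.7] [279.6 138. ]
```

The enlarged view shows the fingers shut above the ear: the pad tip edge is at wrist row 235 and side row 128. Both views put the real tips about 40 mm above the reported TCP, and the ear itself is untouched. I open and go 34 mm lower, where there's free space on both sides of the ear, then pinch.

```bash
python3 -m handwheel '[{"translation":[0,0,0],"angular":[0,0,0],"hand":0.4},{"translation":[0,0,0],"angular":[0,0,0],"hand":0.4},{"translation":[0,0,0],"angular":[0,0,0],"hand":0.4},{"translation":[0,0,0],"angular":[0,0,0],"hand":0.4}]' 60
python3 -m handwheel '[{"translation":[0,0,0.01],"angular":[0,0,0],"hand":0.4},{"translation":[0,0,0.01],"angular":[0,0,0],"hand":0.4},{"translation":[0,0,0.01],"angular":[0,0,0],"hand":0.4},{"translation":[0,0,0.004],"angular":[0,0,0],"hand":0.4},{"translation":[0,0,0],"angular":[0,0,0],"hand":1},{"translation":[0,0,0],"angular":[0,0,0],"hand":1},{"translation":[0,0,0],"angular":[0,0,0],"hand":1},{"translation":[0,0,0],"angular":[0,0,0],"hand":1},{"translation":[0,0,0],"angular":[0,0,0],"hand":1},{"translation":[0,0,0],"angular":[0,0,0],"hand":1}]' 60
```

```text
clock: 3.23
position: [0.4609, 0.3259, 0.0427]
ee_rot: [-0.0, -0.236, 0.972, 0.0]
contact_force: [-0.5, -0.3, 1.2]
width: 0.0482
gripper_force: 0.0
clock: 4.07
position: [0.4613, 0.3263, 0.0092]
ee_rot: [0.001, -0.236, 0.972, 0.0]
contact_force: [-0.2, 0.1, 1.4]
width: 0.0088
gripper_force: 60.1
```

Ear gripped (8.8 mm opening, 60 N). I lift it, then locate the spindle in the top and side views.

```bash
python3 -m handwheel '[{"translation":[0,0,-0.01],"angular":[0,0,0],"hand":1},{"translation":[0,0,-0.02],"angular":[0,0,0],"hand":1},{"translation":[0,0,-0.03],"angular":[0,0,0],"hand":1},{"translation":[0,0,-0.03],"angular":[0,0,0],"hand":1},{"translation":[0,0,-0.03],"angular":[0,0,0],"hand":1},{"translation":[0,0,-0.02],"angular":[0,0,0],"hand":1},{"translation":[0,0,0],"angular":[0,0,0],"hand":1},{"translation":[0,0,0],"angular":[0,0,0],"hand":1}]'
python3 - <<'E'
from h import *
t=cv2.imread('pics/top0.png');s=cv2.imread('pics/side0.png');ct=cam('top');cs=cam('side')
def br(im,box,pct=97):
    x,y,w,h=box;g=cv2.cvtColor(im[y:y+h,x:x+w],6).astype(float);m=g>g.min()+.6*(g.max()-g.min())
    m=m.astype(np.uint8);n,l,stt,ce=cv2.connectedComponentsWithStats(m);k=1+np.argmax(stt[1:,4]);print(stt[k]+[x,y,0,0,0]);return ce[k]+[x,y]
a=br(t,(290,200,28,22));b=br(s,(294,180,22,18));print(a,b)
for z in(.1,.105,.108):print(z,ray(ct,a,z),ray(cs,b,z))
# rim: inner dark-grey bowl edge ellipse from top using rim plane
hsv=cv2.cvtColor(t[175:250,265:345],cv2.COLOR_BGR2HSV)
m=((hsv[...,1]<70)).astype(np.uint8);m=cv2.morphologyEx(m,cv2.MORPH_OPEN,np.ones((7,7)))
c=max(cv2.findContours(m,0,1)[0],key=cv2.contourArea)+np.array([265,175])
P=np.array([ray(ct,p,.104)[:2] for p in c[:,0]])
def fit(P):
    A=np.c_[2*P,np.ones(len(P))];x=np.linalg.lstsq(A,(P**2).sum(1),rcond=None)[0];return x[:2],np.sqrt(x[2]+x[:2]@x[:2])
for _ in range(6):
    q,r=fit(P);e=abs(np.linalg.norm(P-q,axis=1)-r);P=P[e<max(.0015,np.percentile(e,85))]
print('rim',q,r,len(P))
to([q[0]-.0287,q[1]+.0551,.14],117.35)
E
```

```text
clock: 4.73
position: [0.4614, 0.3263, 0.1502]
ee_rot: [0.001, -0.236, 0.972, 0.0]
contact_force: [-0.5, -0.8, -1.6]
width: 0.0088
gripper_force: 59.7
[300 207   8   9  48]
[300 183   8  11  46]
[304.10416667 210.47916667] [303.41304348 188.36956522]
0.1 [0.52083805 0.00540879 0.1       ] [0.51881558 0.00479259 0.1       ]
0.105 [0.52034083 0.0053582  0.105     ] [ 0.51865008 -0.00066481  0.105     ]
0.108 [0.5200425  0.00532784 0.108     ] [ 0.51855079 -0.00393925  0.108     ]
rim [0.51963814 0.00808348] 0.07135243313438261 112
pos [0.4614 0.3263 0.1502] yaw_y 117.34 q6 -1.56 tilt z [ 0.0027  0.0015 -1.    ] w 0.0088 t 4.7333 F [-0.5 -0.8 -1.6]
tool delta mm [  94.6 -247.3    9.9]
turn tool z deg -0.01274915528620113
```

```bash
python3 -m handwheel '[{"translation":[0.005,-0.0133,0],"angular":[0,0,0],"hand":1},{"translation":[0.01,-0.0266,0],"angular":[0,0,0],"hand":1},{"translation":[0.012,-0.032,0],"angular":[0,0,0],"hand":1},{"translation":[0.012,-0.032,0],"angular":[0,0,0],"hand":1},{"translation":[0.012,-0.032,0],"angular":[0,0,0],"hand":1},{"translation":[0.012,-0.032,0],"angular":[0,0,0],"hand":1},{"translation":[0.012,-0.032,0],"angular":[0,0,0],"hand":1},{"translation":[0.01,-0.0266,0],"angular":[0,0,0],"hand":1},{"translation":[0.007,-0.0165,0],"angular":[0,0,0],"hand":1},{"translation":[0.0028,-0.006,0],"angular":[0,0,0],"hand":1}]'
python3 -m handwheel '[{"translation":[0,0,0],"angular":[0,0,0],"hand":1},{"translation":[0,0,0],"angular":[0,0,0],"hand":1}]'
python3 - <<'E'
from h import *
s=manip.get_state();im=manip.get_image('wrist');cv2.imwrite('pics/w5.png',im[:,:,::-1]);c=cam('wrist',s);M=Q(s['ee_rot'])
to([.4915,.0616,.15],117.35)
print('hole expected',proj(c,s['position']+M@[0,-.062,.0052]),'spindle top',proj(c,[.52,.0065,.108]))
E
```

```text
clock: 5.57
position: [0.4894, 0.0579, 0.1468]
ee_rot: [-0.002, -0.235, 0.972, -0.0]
contact_force: [0.0, 0.2, -1.4]
width: 0.0086
gripper_force: 59.7
clock: 5.73
position: [0.49, 0.0615, 0.1477]
ee_rot: [-0.001, -0.236, 0.972, 0.001]
contact_force: [0.2, 0.5, -1.5]
width: 0.0089
gripper_force: 59.8
pos [0.4902 0.062  0.1479] yaw_y 117.34 q6 -2.06 tilt z [-0.0019  0.001  -1.    ] w 0.0085 t 5.7833 F [ 0.1  0.2 -1.1]
tool delta mm [-1.  -1.  -2.1]
turn tool z deg -0.008241246308060113
hole expected [230.35647127 222.65076627] spindle top [243.0805696  207.83809264]
```

View pics/w5.png

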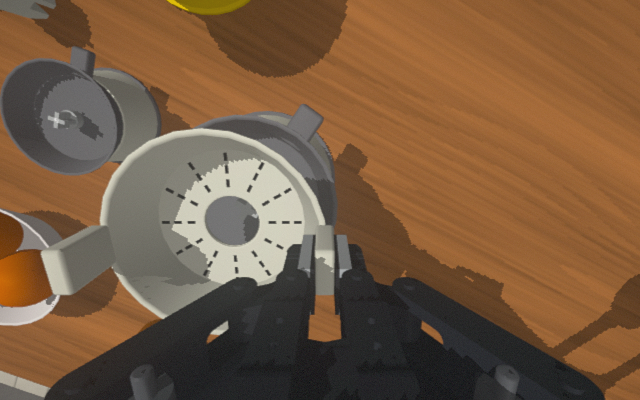

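```bash
python3 - <<'E'
import cv2,numpy as np
g=cv2.imread('pics/w5.png',0)[192:252:3,202:266:3];print(g)
E
```

```text
[[205 207 143 205 206 206 204 208 205 207 205 203 207 206 206 196 201 206
  207 207 204 208]
 [206 207 205 203 205 206 206 196 191 192 197 199 206 207 206 207 207 206
  206 205 208 207]
 [203 206 203 207 204 160 116 114 116 116 117 116 109 138 204 205 207 206
  210 208 205 207]
 [205 204 203 197 120 115 117 115 115 118 115 118 109  98  92 161 208 207
  206 206 206 131]
 [204 204 198 114 114 113 116 116 116 115 117 115 115 118 101 117 153 209
  204 207 107  95]
 [203 203 128 113 115 117 117 116 115 115 117 116 117 115 116 114 116 151
  208 206 209 208]
 [204 184 115 116 116 115 118 116 116 117 117 117 116 117 119 119 119 115
  201 206 206 207]
 [204 151 117 118 116 115 114 117 116 118 118 116 118 117 115 114 116 127
  146 208 205 207]
 [201 121 116 116 115 116 116 117 116 114 117 119 117 116 117  86  87 155
  172 207 206 208]
 [204 117 113 114 113 115 114 116 117 114 115 117 115 117 106  86  84  82
   83 166 207 209]
 [202 122 115 116 115 117 116 116 117 117 116 116 116 117  85  81  86  86
   84 147 205 206]
 [201 152 116 115 115 114 115 116 116 118 115 117 116 116 113  85  84  82
   85 161 205 208]
 [202 190 108 112 115 113 116 116 116 116 116 115 116 114  86  87  83  85
   83 202 207 206]
 [202 203 121 111 114 117 117 115 117 114 117 113 118 116 108  85  85  84
   87 211 206 205]
 [205 206 200 108 114 114 114 115 116 117 116 116 115 118  87  85  84  80
  173 207 203 207]
 [202 204 204 190 113 109 114 116 116 113 116 116 116 115 117  85  82 120
  211 205 206 198]
 [121 204 202 203 198 127 105 116 113 116 115 118 115 114 109  80 136 210
  208 204 206  84]
 [205 204 202 202 204 206 171 142 112 114 116 114 114 116 131 192 210 204
  206 206 206 207]
 [202 203 204 203 203 206 206 207 206 179 172 171 187 203 207 205 207 205
  205 206 206 205]
 [203 204 204 202 203 207 203 204 203 205 206 204 206 204 204 204 206 201
  205 204 208 206]]
```

```bash
python3 - <<'E'
from h import *
s=manip.get_state();c=cam('wrist',s);ct=cam('top')
a=np.linspace(0,2*np.pi,73)
P=np.array([proj(c,[.52+.072*np.cos(t),.0065+.072*np.sin(t),.104]) for t in a])
print('rim right',P[P[:,0].argmax()],'rim top',P[P[:,1].argmin()])
im=cv2.imread('pics/w5.png');H=cv2.cvtColor(im,cv2.COLOR_BGR2HSV)
for r in range(120,235,10):
    print(r,'s',[int(x) for x in H[r,240:345:5,1]],'v',[int(x) for x in H[r,240:345:5,2]])
print('bowl wall pts',[ (p.round(1)) for p in P[::4]])
E
```

```text
rim right [334.7288529 201.395544 ] rim top [240.2486182  111.05240384]
120 s [22, 18, 18, 11, 9, 9, 4, 25, 30, 24, 15, 4, 9, 7, 7, 9, 8, 158, 161, 160, 159] v [81, 83, 83, 92, 108, 117, 120, 141, 143, 137, 116, 118, 117, 117, 114, 114, 101, 153, 150, 158, 160]
130 s [16, 16, 13, 26, 16, 23, 22, 18, 16, 10, 6, 9, 4, 11, 11, 21, 153, 152, 160, 160, 161] v [79, 80, 81, 78, 81, 79, 80, 83, 82, 105, 118, 115, 116, 115, 114, 87, 158, 159, 158, 158, 160]
140 s [26, 27, 25, 25, 4, 7, 7, 7, 10, 10, 15, 18, 7, 7, 32, 32, 7, 158, 161, 157, 160] v [194, 208, 216, 186, 115, 117, 116, 116, 101, 106, 87, 85, 105, 117, 96, 111, 115, 163, 162, 169, 153]
150 s [24, 26, 26, 31, 24, 25, 23, 2, 4, 9, 7, 5, 14, 17, 11, 9, 29, 21, 155, 159, 161] v [125, 127, 129, 132, 157, 205, 210, 114, 116, 114, 115, 107, 92, 90, 94, 111, 104, 96, 132, 162, 163]
160 s [25, 22, 23, 24, 23, 26, 22, 24, 27, 25, 4, 7, 4, 5, 8, 11, 11, 32, 19, 155, 149] v [197, 206, 213, 211, 157, 147, 139, 141, 209, 197, 116, 116, 115, 104, 92, 94, 116, 104, 80, 132, 106]
170 s [25, 24, 24, 25, 24, 23, 26, 22, 24, 23, 26, 23, 2, 2, 4, 8, 3,
[... 1038 characters left out ...]
5, 213, 202, 202, 174, 169, 167, 210, 86, 69, 84, 101]
230 s [2, 6, 9, 6, 22, 24, 21, 23, 24, 26, 26, 24, 21, 21, 25, 21, 24, 21, 23, 131, 131] v [117, 86, 87, 83, 212, 210, 208, 209, 210, 210, 210, 206, 208, 174, 174, 160, 146, 144, 135, 105, 107]
bowl wall pts [array([211.1, 276.3]), array([239.8, 283.9]), array([268.7, 282.7]), array([295.1, 272.8]), array([316.6, 254.9]), array([330.5, 230.4]), array([334.7, 201.4]), array([327.9, 171.1]), array([309.9, 143.4]), array([282.4, 122.4]), array([249. , 111.8]), array([214.6, 113.5]), array([184.5, 127.1]), array([163. , 150.2]), array([152.6, 179.1]), array([153.8, 209.4]), array([165.5, 237.5]), array([185.5, 260.5]), array([211.1, 276.3])]
```

```bash
python3 - <<'E'
import cv2,numpy as np
from rig import manip
im=np.mean([manip.get_image('wrist').astype(float) for _ in range(6)],0)
p=cv2.GaussianBlur(im,(3,3),0)[192:252:3,202:266:3]
print(np.round(p.mean(2)-116).astype(int));print(np.round((p[...,2]-p[...,0])).astype(int))
E
```

```text
[[ 85  86  38  79  86  86  86  86  86  86  87  86  87  87  87  58  72  88
   87  87  87  87]
 [ 85  86  86  85  86  86  83  72  63  60  64  71  85  87  87  87  87  87
   88  87  87  87]
 [ 85  86  85  86  81  44  12   1   0   0   1   0  -6  28  77  87  87  87
   87  87  87  88]
 [ 85  85  85  72  15   0   0   1   1   1   1   0  -2 -11 -15  47  87  87
   87  87  86  20]
 [ 85  85  72   8   0   0   0   0   1   1   1   0   0   0  -2   0  36  86
   87  88  12 -10]
 [ 85  82  21   0   0   0   1   1   1   1   1   1   1   0   0   0  -4  38
   87  87  85  88]
 [ 85  60   0   0   0   0   0   1   1   1   1   1   1   0   0   0   0  -1
   71  87  87  87]
 [ 84  35  -1   0   0   1   1   0   1   1   1   1   1   0   0 -14  -8   2
   59  87  87  87]
 [ 82  13   0   0   0   0   1   1   1   1   1   1   1   0  -7 -31 -30 -18
   -3  74  87  87]
 [ 82  10   0   0   0   0   0   0   1   1   1   1   1   1 -21 -31 -31 -31
  -31  48  88  87]
 [ 83  16  -1   0   0   0   0   1   1   1   1   1   1   1  -9 -31 -31 -31
  -31  34  88  87]
 [ 84  37  -4   0   0   0   0   1   0   0   1   1   1   1 -21 -31 -31 -31
  -
[... 1921 characters left out ...]
1  -1  -1  -1  -1  -3  -2  -3
   -3 -17 -20 -20]
 [-19 -19 -13  -3   0   0  -1   0  -1  -1  -1  -1  -1  -1  -2  -3  -2  -2
   -5 -20 -20 -20]
 [-19 -19 -19 -10  -2  -1  -1  -1  -1  -1  -1  -1   0  -1  -1  -2  -3  -3
  -15 -20 -21 -20]
 [-18 -19 -19 -17 -10  -3  -1   0  -1   0  -1  -1  -1  -1  -1  -2  -2  -9
  -20 -20 -20 -17]
 [-13 -19 -19 -19 -18 -12  -5  -1  -1  -1   0  -1  -1  -1  -1  -3 -11 -20
  -20 -20 -20  -8]
 [-19 -19 -19 -19 -19 -19 -17 -12  -8  -3  -2  -1  -2  -3  -9 -17 -20 -20
  -20 -20 -19 -19]
 [-19 -19 -19 -19 -19 -19 -19 -19 -18 -17 -17 -17 -18 -19 -20 -20 -20 -20
  -20 -19 -19 -19]
 [-19 -19 -19 -19 -19 -19 -19 -19 -19 -20 -20 -20 -20 -20 -20 -20 -20 -19
  -19 -19 -19 -19]]
```

Stretching the hole's contrast shows the spindle at about (250,209), so the machine centre is near (.519,.0085), in line with the rim fit. I correct by -2.4 mm in tool x and lower.

```bash
python3 -m handwheel '[{"translation":[-0.0024,0.0005,0],"angular":[0,0,0],"hand":1},{"translation":[0,0,0.01],"angular":[0,0,0],"hand":1},{"translation":[0,0,0.012],"angular":[0,0,0],"hand":1},{"translation":[0,0,0.012],"angular":[0,0,0],"hand":1},{"translation":[0,0,0.01],"angular":[0,0,0],"hand":1},{"translation":[0,0,0.008],"angular":[0,0,0],"hand":1},{"translation":[0,0,0.005],"angular":[0,0,0],"hand":1},{"translation":[0,0,0],"angular":[0,0,0],"hand":1}]'
python3 -c "
from h import *
to([.4915,.0616,.084],117.35)"
```

```text
clock: 6.75
position: [0.4921, 0.0628, 0.0904]
ee_rot: [-0.001, -0.236, 0.972, 0.0]
contact_force: [0.3, -0.7, -1.0]
width: 0.0088
gripper_force: 59.7
pos [0.4921 0.0628 0.0904] yaw_y 117.33 q6 -2.06 tilt z [-2.5e-03  1.0e-04 -1.0e+00] w 0.0088 t 6.75 F [ 0.3 -0.7 -1. ]
tool delta mm [ 1.  -0.8  6.4]
turn tool z deg -0.016516810981272556
```

Still free of contact at 6 mm above the floor, so it's inside the bowl. I lower the rest.

```bash
python3 -m handwheel '[{"translation":[0,0,0.003],"angular":[0,0,0],"hand":1},{"translation":[0,0,0.002],"angular":[0,0,0],"hand":1},{"translation":[0,0,0.001],"angular":[0,0,0],"hand":1},{"translation":[0,0,0],"angular":[0,0,0],"hand":1}]'
python3 -m handwheel '[{"translation":[0,0,0.0005],"angular":[0,0,0],"hand":1},{"translation":[0,0,0.0005],"angular":[0,0,0],"hand":1},{"translation":[0,0,0],"angular":[0,0,0],"hand":1}]'
```

```text
clock: 7.08
position: [0.4931, 0.0628, 0.0858]
ee_rot: [0.0, -0.236, 0.972, -0.0]
contact_force: [0.1, -0.1, -1.9]
width: 0.0088
gripper_force: 59.7
clock: 7.33
position: [0.493, 0.0628, 0.0848]
ee_rot: [0.0, -0.236, 0.972, -0.0]
contact_force: [-0.7, 0.5, -1.5]
width: 0.0088
gripper_force: 59.7
```

```bash
python3 -m handwheel '[{"translation":[0,0,0.0005],"angular":[0,0,0],"hand":1},{"translation":[0,0,0],"angular":[0,0,0],"hand":0.4},{"translation":[0,0,0],"angular":[0,0,0],"hand":0.4},{"translation":[0,0,0],"angular":[0,0,0],"hand":0.4},{"translation":[0,0,0],"angular":[0,0,0],"hand":0.4},{"translation":[0,0,-0.03],"angular":[0,0,0],"hand":0.4},{"translation":[0,0,-0.035],"angular":[0,0,0],"hand":0.4},{"translation":[0,0,-0.035],"angular":[0,0,0],"hand":0.4},{"translation":[0,0,0],"angular":[0,0,0],"hand":0.4},{"translation":[0,0,0],"angular":[0,0,0],"hand":0.4}]'
python3 - <<'E'
from h import *
s=manip.get_state();im=manip.get_image('wrist');c=cam('wrist',s)
im2=manip.get_image('top')
to([.4915,.0616,.084],117.35)
u=proj(c,[.519,.0085,.108]);print(u)
x,y=int(u[0]),int(u[1]);a=im[max(0,y-90):y+90,max(0,x-110):x+110];print('origin',max(0,x-110),max(0,y-90),a.shape)
cv2.imwrite('pics/w6.png',cv2.resize(a,None,fx=3,fy=3,interpolation=2)[:,:,::-1]);cv2.imwrite('pics/w6full.png',im[:,:,::-1]);cv2.imwrite('pics/t6.png',im2[:,:,::-1])
E
```

```text
clock: 8.17
position: [0.4947, 0.0628, 0.1866]
ee_rot: [0.003, -0.236, 0.972, -0.001]
contact_force: [-0.6, -0.7, -0.9]
width: 0.0512
gripper_force: 0.0
pos [0.4923 0.0628 0.1837] yaw_y 117.34 q6 -2.06 tilt z [-9.e-04  1.e-04 -1.e+00] w 0.051 t 8.2667 F [ 0.  -0.5 -0.8]
tool delta mm [ 1.2 -0.7 99.7]
turn tool z deg -0.010509867122735272
[257.98794453 187.91467379]
origin 147 97 (180, 220, 3)
```

View pics/w6.png

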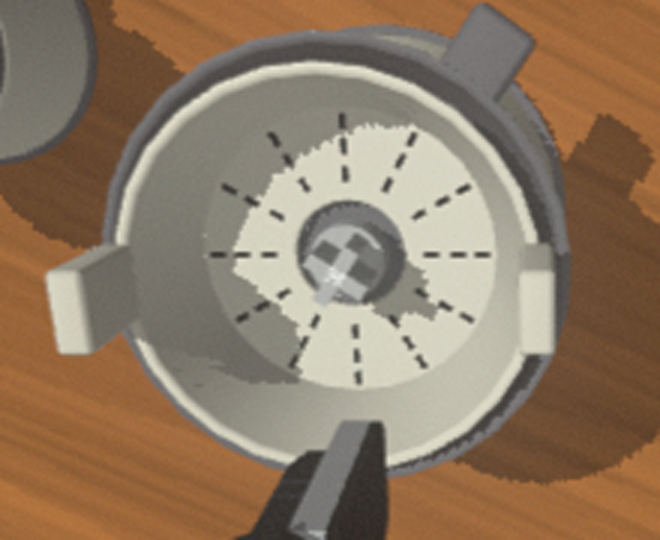

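The strainer is seated level in the bowl, with its rim concentric, and the spindle cross is visible in the hole at about wrist px (260,184). Next I put the wrist camera right above the spindle to measure its centre and spline angle.

```bash
python3 -m handwheel '[{"translation":[-0.025,-0.02,0],"angular":[0,0,0],"hand":0.4},{"translation":[-0.025,-0.02,0],"angular":[0,0,0],"hand":0.4},{"translation":[-0.023,-0.0206,0],"angular":[0,0,0],"hand":0.4},{"translation":[0,0,0.03],"angular":[0,0,0],"hand":0.4},{"translation":[0,0,0.03],"angular":[0,0,0],"hand":0.4},{"translation":[0,0,0.005],"angular":[0,0,0],"hand":0.4},{"translation":[0,0,0],"angular":[0,0,0],"hand":0.4},{"translation":[0,0,0],"angular":[0,0,0],"hand":0.4},{"translation":[0,0,0],"angular":[0,0,0],"hand":0.4}]'
python3 - <<'E'
from h import *
s=manip.get_state();im=np.mean([manip.get_image('wrist').astype(float) for _ in range(4)],0);c=cam('wrist',s)
cv2.imwrite('pics/w7.png',im[:,:,::-1]);to([.519,.0085,.1])
u=proj(c,[.519,.0085,.108]);print(u)
# rectify onto plane z=.108 : 4 px/mm, world-aligned (x right, y up), 40mm window
N=240;q=np.array([[-.03,-.03],[.03,-.03],[.03,.03],[-.03,.03]])
src=np.float32([proj(c,[.519+a,.0085+b,.108]) for a,b in q]);dst=np.float32([[0,N],[N,N],[N,0],[0,0]])
r=cv2.warpPerspective(im.astype(np.float32),cv2.getPerspectiveTransform(src,dst),(N,N),flags=cv2.INTER_CUBIC)
cv2.imwrite('pics/r7.png',np.clip(cv2.resize(r,(600,600)),0,255)[:,:,::-1])
E
```

```text
clock: 9.02
position: [0.5865, 0.0425, 0.1206]
ee_rot: [0.001, -0.236, 0.972, -0.0]
contact_force: [0.5, -0.4, 0.7]
width: 0.0511
gripper_force: 0.0
pos [0.5864 0.0425 0.1207] yaw_y 117.35 q6 -2.09 tilt z [ 2.9e-03 -1.0e-04 -1.0e+00] w 0.0509 t 9.2167 F [-0.7  0.3  0.6]
tool delta mm [75.5  0.7 20.5]
[324.61126837 104.02139532][ WARN:0@1.426] global loadsave.cpp:1063 imwrite_ Unsupported depth image for selected encoder is fallbacked to CV_8U.
```

View pics/r7.png

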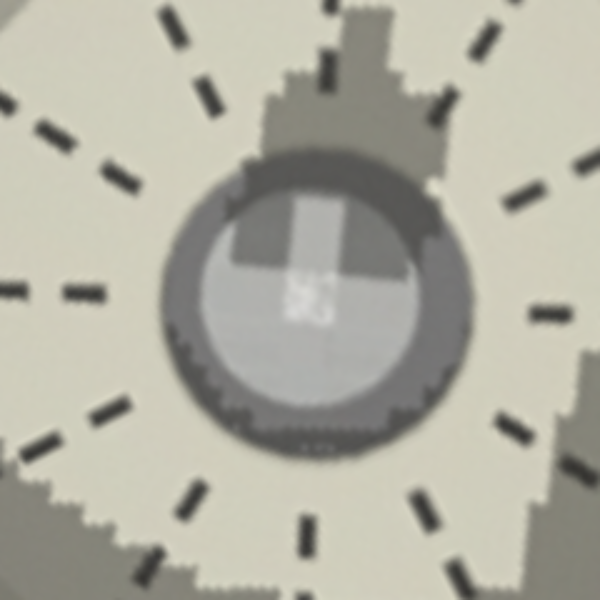

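The rectified view (10 px/mm, x right, y up) shows the spindle centre at (310,297), so world (.5200,.0088). The spline arms are tilted about -6°: the vertical arm leans right and the horizontal edge runs (233,262)→(410,280). Next I go to look down on the reamer.

```bash
python3 - <<'E'
import cv2,numpy as np
g=cv2.GaussianBlur(cv2.imread('pics/r7.png',0).astype(np.float32),(9,9),0)
gx=cv2.Sobel(g,5,1,0);gy=cv2.Sobel(g,5,0,1)
for n,(x0,x1,y0,y1) in dict(left=(275,305,210,255),right=(330,355,215,265),h1=(240,280,250,285),h2=(350,400,260,295)).items():
    a=gx[y0:y1,x0:x1];b=gy[y0:y1,x0:x1]
    # edge normal via structure tensor; world angle (y up)
    t=.5*np.arctan2(-2*(a*b).sum(),(a*a-b*b).sum());print(n,np.degrees(t).round(1))
E
python3 -m handwheel '[{"translation":[0,0,-0.03],"angular":[0,0,0],"hand":0.2},{"translation":[0,0,-0.035],"angular":[0,0,6.37],"hand":0.2},{"translation":[0,0,-0.015],"angular":[0,0,6.37],"hand":0.2},{"translation":[0,0,0],"angular":[0,0,6.37],"hand":0.2},{"translation":[0,0,0],"angular":[0,0,6.37],"hand":0.2},{"translation":[0,0,0],"angular":[0,0,6.37],"hand":0.2},{"translation":[0,0,0],"angular":[0,0,6.37],"hand":0.2},{"translation":[0,0,0],"angular":[0,0,6.37],"hand":0.2},{"translation":[0,0,0],"angular":[0,0,6.37],"hand":0.2},{"translation":[0,0,0],"angular":[0,0,6.37],"hand":0.2}]'
python3 -c "
from h import *
to([.526,-.306,.2],60)"
```

```text
left -6.3
right -5.9
h1 85.4
h2 84.7
clock: 10.05
position: [0.5858, 0.0425, 0.2002]
ee_rot: [0.001, 0.261, 0.965, 0.0]
contact_force: [0.1, -0.7, 1.0]
width: 0.068
gripper_force: 0.0
pos [0.5858 0.0425 0.2002] yaw_y 59.69 q6 -1.09 tilt z [ 0.0017  0.     -1.    ] w 0.068 t 10.05 F [ 0.1 -0.7  1. ]
tool delta mm [-1.243e+02 -3.311e+02  1.000e-01]
turn tool z deg -0.30644228409553875
```

```bash
python3 -m handwheel '[{"translation":[-0.0138,-0.0368,0],"angular":[0,0,0],"hand":0.2},{"translation":[-0.0138,-0.0368,0],"angular":[0,0,0],"hand":0.2},{"translation":[-0.0138,-0.0368,0],"angular":[0,0,0],"hand":0.2},{"translation":[-0.0138,-0.0368,0],"angular":[0,0,0],"hand":0.2},{"translation":[-0.0138,-0.0368,0],"angular":[0,0,0],"hand":0.2},{"translation":[-0.0138,-0.0368,0],"angular":[0,0,0],"hand":0.2},{"translation":[-0.0138,-0.0368,0],"angular":[0,0,0],"hand":0.2},{"translation":[-0.0138,-0.0368,0],"angular":[0,0,0],"hand":0.2},{"translation":[-0.0138,-0.0368,0],"angular":[0,0,0],"hand":0.2}]'
python3 -m handwheel '[{"translation":[0,0,0],"angular":[0,0,0],"hand":0.2},{"translation":[0,0,0],"angular":[0,0,0],"hand":0.2},{"translation":[0,0,0],"angular":[0,0,0],"hand":0.2}]'
python3 - <<'E'
from h import *
s=manip.get_state();im=np.mean([manip.get_image('wrist').astype(float) for _ in range(4)],0);c=cam('wrist',s)
to([.4617,-.2688,.1])
im=im.astype(np.float32);cv2.imwrite('pics/w8.png',im[:,:,::-1])
C=np.array([.4617,-.2688]);N=600
def rect(z,h,f):
    q=np.array([[-h,-h],[h,-h],[h,h],[-h,h]])
    src=np.float32([proj(c,[C[0]+a,C[1]+b,z]) for a,b in q]);dst=np.float32([[0,N],[N,N],[N,0],[0,0]])
    r=cv2.warpPerspective(im,cv2.getPerspectiveTransform(src,dst),(N,N),flags=cv2.INTER_CUBIC);cv2.imwrite(f,np.clip(r,0,255)[:,:,::-1]);return np.clip(r,0,255).astype(np.uint8)
r=rect(.045,.04,'pics/r8.png')
hsv=cv2.cvtColor(r,cv2.COLOR_RGB2HSV);m=(hsv[...,1]<70).astype(np.uint8);m=cv2.morphologyEx(m,cv2.MORPH_OPEN,np.ones((15,15)))
cs_=max(cv2.findContours(m,0,1)[0],key=cv2.contourArea);k=80/600
print('area mm2',cv2.contourArea(cs_)*k*k,'bbox mm',np.array(cv2.boundingRect(cs_))*k,'rect',cv2.minAreaRect(cs_))
h=cv2.approxPolyDP(cv2.convexHull(cs_),6,True)[:,0];print(h.tolist())
print('px per mm',600/80)
E
```

```text
clock: 10.8
position: [0.5272, -0.3083, 0.2003]
ee_rot: [0.001, 0.259, 0.966, -0.0]
contact_force: [0.3, -0.7, -0.2]
width: 0.0682
gripper_force: 0.0
clock: 11.05
position: [0.5275, -0.3062, 0.1996]
ee_rot: [0.0, 0.259, 0.966, 0.0]
contact_force: [-0.3, 0.1, -0.8]
width: 0.0683
gripper_force: 0.0
pos [ 0.528  -0.305   0.1996] yaw_y 60.12 q6 -1.69 tilt z [ 5.e-04  1.e-04 -1.e+00] w 0.0684 t 11.25 F [-0.  -0.7 -0.2]
tool delta mm [75.6 -1.7 99.6]
area mm2 1339.5111111111112 bbox mm [17.33333333 17.73333333 42.53333333 42.8       ] rect ((289.1197509765625, 292.2159423828125), (305.25640869140625, 303.96856689453125), 65.37643432617188)
[[272, 133], [344, 143], [395, 170], [448, 275], [413, 398], [302, 453], [233, 442], [182, 416], [130, 309], [142, 239], [167, 187]]
px per mm 7.5[ WARN:0@1.740] global loadsave.cpp:1063 imwrite_ Unsupported depth image for selected encoder is fallbacked to CV_8U.
```

View pics/r8.png

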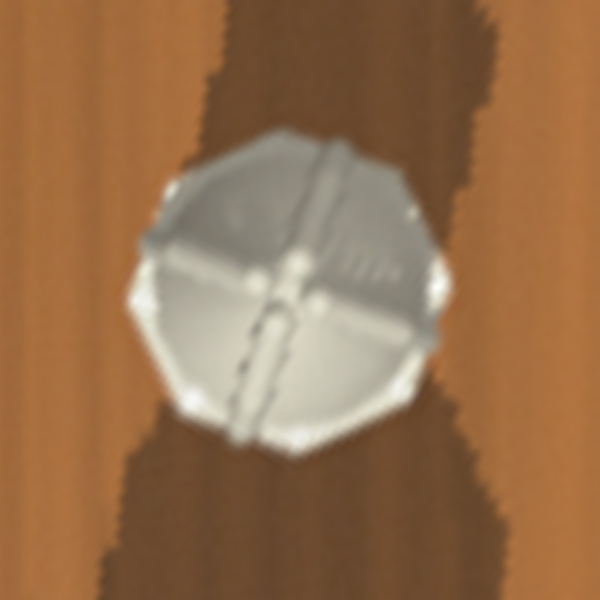

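The crop confirms the reamer: 40 mm across flats and four ribs, one pair running (340,145)→(242,437), so its body axis is at 71.4°. Its centre is world (.4602,-.2677). I'll grip the diagonal flats with tool y at 26.4°, which keeps clear of the slots and of the larger reamer next to it.

```bash
python3 -m handwheel '[{"translation":[0,0,0],"angular":[0,0,6.74],"hand":0.2},{"translation":[0,0,0],"angular":[0,0,6.74],"hand":0.2},{"translation":[0,0,0],"angular":[0,0,6.74],"hand":0.2},{"translation":[0,0,0],"angular":[0,0,6.74],"hand":0.2},{"translation":[0,0,0],"angular":[0,0,6.74],"hand":0.2},{"translation":[0.0212,-0.0147,0],"angular":[0,0,0],"hand":0.2},{"translation":[0.0212,-0.0147,0],"angular":[0,0,0],"hand":0.2},{"translation":[0.0212,-0.0147,0],"angular":[0,0,0],"hand":0.2},{"translation":[0,0,0],"angular":[0,0,0],"hand":0.2},{"translation":[0,0,0],"angular":[0,0,0],"hand":0.2}]' 80
python3 - <<'E'
from h import *
s=manip.get_state();im=manip.get_image('wrist');cv2.imwrite('pics/w9.png',im[:,:,::-1])
to([.4602,-.2677,-.028],26.4)
c=cam('wrist',s);M=Q(s['ee_rot']);print('exp apex',proj(c,[.4602,-.2677,.07]))
# finger tips: grey pads rows; expected px of front inner tip edges for several offsets
for dz in(-50,-40,-30,-10,0):print(dz,[proj(c,s['position']+M@np.array([11,y,dz])/1000).round(1).tolist() for y in(-34,34)])
g=cv2.cvtColor(im,cv2.COLOR_RGB2GRAY)
for r in range(200,260,4):print(r,g[r,230:300:5],g[r,350:420:5])
E
```

```text
clock: 12.08
position: [0.4596, -0.2675, 0.1999]
ee_rot: [0.001, 0.527, 0.85, 0.0]
contact_force: [0.6, -0.3, 1.1]
width: 0.0681
gripper_force: 0.0
pos [ 0.4605 -0.2684  0.1999] yaw_y 26.38 q6 -1.12 tilt z [ 0.0018 -0.0011 -1.    ] w 0.0684 t 12.1333 F [ 0.1 -0.8  0.8]
tool delta mm [ 1.200e+00 -2.000e-01  2.279e+02]
turn tool z deg -0.0213372478682885
exp apex [325.06110605 179.10883008]
-50 [[254.0, 245.1], [396.7, 245.1]]
-40 [[258.4, 236.2], [392.1, 236.3]]
-30 [[262.4, 228.5], [388.0, 228.5]]
-10 [[269.0, 215.4], [381.2, 215.4]]
0 [[271.8, 209.8], [378.3, 209.9]]
200 [105  88  84  79  86  85 130 126 133 126 112 116 114 106] [131 126 130 131 137 135 137 129 132 133 132 134 143 131]
204 [ 84  90  87  80  89  88 130 123 125  95 123 122 121 125] [130 130 129 137 139 128 132 128 127 132 132 135 140 128]
208 [ 85  86  84  88  88 126 128 132 100 112 124 125 123 128] [125 131 132 135 137 135 129 131 130 131 133 140 133 132]
212 [ 91  84  79  85  88 125 124 132 133 124 123 125 124 138] [128 128 140 139 129 134 127 129 129 136 136 139 130 135]
216 [ 91  84  81  86 133 132 127 120 112 124 
[... 574 characters left out ...]
4 126 129 225 192 138 135 144 152 128 162] [135 133 142 127 119 134 132 141 130 132 139 129 126 129]
240 [ 81 102 133 124 127 124 224 180 147 136 145 147 158 153] [138 132 134 127 129 134 137 139 130 131 134 125 130 134]
244 [ 80 131 102 101  52  51 227 190 177 130 149 138 156 157] [135 142 129 121 134 135 141 128 134  51 100 104 121 128]
248 [ 98 138 102 101  45  51 246 200 196 142 136 167 152 159] [133 134 129 122 138 138 141 129 135  52  48 101 102 127]
252 [ 44 100 103  68  51  48 124 208 210 217 223 154 167 169] [139 132 128 131 134 141 129 134 140  52  50 101 103  70]
256 [ 51 103 102  47  44  49 122 122 139 154 161 145 135 131] [138 132 124 135 137 139 124 132 133  51  51  55 103 104]
```

Pad tips are at row ~243, about 48 mm behind the reported TCP at this opening, so a grip at a reported z of about -0.029 puts the tips near z = 15 mm. Going down.

```bash
python3 -m handwheel '[{"translation":[0.001,0,0.03],"angular":[0,0,0],"hand":0.2},{"translation":[0,0,0.035],"angular":[0,0,0],"hand":0.2},{"translation":[0,0,0.035],"angular":[0,0,0],"hand":0.2},{"translation":[0,0,0.035],"angular":[0,0,0],"hand":0.2},{"translation":[0,0,0.03],"angular":[0,0,0],"hand":0.2},{"translation":[0,0,0.02],"angular":[0,0,0],"hand":0.2},{"translation":[0,0,0],"angular":[0,0,0],"hand":0.2}]'
python3 -m handwheel '[{"translation":[0,0,0.015],"angular":[0,0,0],"hand":0.2},{"translation":[0,0,0.015],"angular":[0,0,0],"hand":0.2},{"translation":[0,0,0.012],"angular":[0,0,0],"hand":0.2},{"translation":[0,0,0],"angular":[0,0,0],"hand":0.2},{"translation":[0,0,0],"angular":[0,0,0],"hand":0.2}]'
python3 -c "
from h import *
to([.4602,-.2677,-.029],26.4)"
```

```text
clock: 12.72
position: [0.4577, -0.2661, 0.0098]
ee_rot: [-0.004, 0.527, 0.85, 0.0]
contact_force: [-0.2, 0.7, 0.4]
width: 0.0679
gripper_force: 0.0
clock: 13.13
position: [0.4607, -0.2686, -0.0272]
ee_rot: [0.001, 0.527, 0.85, -0.0]
contact_force: [-0.3, 0.3, -0.2]
width: 0.0681
gripper_force: 0.0
pos [ 0.4607 -0.2686 -0.0272] yaw_y 26.33 q6 -1.12 tilt z [ 9.e-04 -6.e-04 -1.e+00] w 0.0681 t 13.1333 F [-0.3  0.3 -0.2]
tool delta mm [ 1.  -0.   1.8]
turn tool z deg -0.0664266118829886
```

```bash
python3 -m handwheel '[{"translation":[0.001,0,0],"angular":[0,0,0],"hand":0.2},{"translation":[0,0,0],"angular":[0,0,0],"hand":1},{"translation":[0,0,0],"angular":[0,0,0],"hand":1},{"translation":[0,0,0],"angular":[0,0,0],"hand":1},{"translation":[0,0,0],"angular":[0,0,0],"hand":1},{"translation":[0,0,0],"angular":[0,0,0],"hand":1}]' 80
python3 -m handwheel '[{"translation":[0,0,-0.02],"angular":[0,0,0],"hand":1},{"translation":[0,0,-0.03],"angular":[0,0,0],"hand":1},{"translation":[0,0,-0.035],"angular":[0,0,0],"hand":1},{"translation":[0,0,-0.035],"angular":[0,0,0],"hand":1},{"translation":[0,0,-0.035],"angular":[0,0,0],"hand":1},{"translation":[0,0,-0.025],"angular":[0,0,0],"hand":1},{"translation":[0,0,0],"angular":[0,0,0],"hand":1},{"translation":[0,0,0],"angular":[0,0,0],"hand":1}]'
python3 -c "
from h import *
to([.5200,.0088,.16],39.3)"
```

```text
clock: 13.63
position: [0.46, -0.2678, -0.0266]
ee_rot: [0.001, 0.528, 0.849, -0.0]
contact_force: [0.3, -0.1, 6.0]
width: 0.0389
gripper_force: 80.7
clock: 14.3
position: [0.4597, -0.2677, 0.1538]
ee_rot: [0.002, 0.528, 0.849, -0.0]
contact_force: [-1.0, -0.4, -0.5]
width: 0.039
gripper_force: 80.4
pos [ 0.4597 -0.2677  0.1538] yaw_y 26.31 q6 -1.12 tilt z [ 0.0029 -0.0022 -1.    ] w 0.039 t 14.3 F [-1.  -0.4 -0.5]
tool delta mm [221.1 176.6  -6.7]
turn tool z deg -12.994142376777532
```

Reamer gripped (39 mm opening). I turn it -13° to match the splines, move toward the press and re-measure the spindle from straight above at this yaw.

```bash
python3 -m handwheel '[{"translation":[0,0,0],"angular":[0,0,-6.5],"hand":1},{"translation":[0,0,0],"angular":[0,0,-6.5],"hand":1},{"translation":[0.0127,0.0277,0],"angular":[0,0,0],"hand":1},{"translation":[0.0127,0.0277,0],"angular":[0,0,0],"hand":1},{"translation":[0.0127,0.0277,0],"angular":[0,0,0],"hand":1},{"translation":[0.0127,0.0277,0],"angular":[0,0,0],"hand":1},{"translation":[0.0127,0.0277,0],"angular":[0,0,0],"hand":1},{"translation":[0.0127,0.0277,0],"angular":[0,0,0],"hand":1},{"translation":[0.0127,0.0277,0],"angular":[0,0,0],"hand":1},{"translation":[0.0127,0.0277,0],"angular":[0,0,0],"hand":1}]'
python3 -m handwheel '[{"translation":[0,0,0],"angular":[0,0,0],"hand":1},{"translation":[0,0,0],"angular":[0,0,0],"hand":1},{"translation":[0,0,0],"angular":[0,0,0],"hand":1}]'
cat > sp.py <<'E'
from h import *
s=manip.get_state();im=np.mean([manip.get_image('wrist').astype(float) for _ in range(4)],0).astype(np.float32);s2=manip.get_state();s['position']=(s['position']+s2['position'])/2
c=cam('wrist',s);C=np.array([.52,.0088]);N=600
q=np.array([[-.03,-.03],[.03,-.03],[.03,.03],[-.03,.03]])
src=np.float32([proj(c,[C[0]+a,C[1]+b,.09]) for a,b in q]);dst=np.float32([[0,N],[N,N],[N,0],[0,0]])
r=np.clip(cv2.warpPerspective(im,cv2.getPerspectiveTransform(src,dst),(N,N),flags=cv2.INTER_CUBIC),0,255).astype(np.uint8)
cv2.imwrite('pics/sp.png',r[:,:,::-1]);to([*C,.16],39.3)
cc=cv2.HoughCircles(cv2.GaussianBlur(cv2.cvtColor(r,cv2.COLOR_RGB2GRAY),(9,9),0),cv2.HOUGH_GRADIENT_ALT,1.5,20,param1=60,param2=.7,minRadius=80,maxRadius=200)
for x,y,R_ in ([] if cc is None else cc[0]): print('circle',(C+[(x-300)/1e4,(300-y)/1e4]).round(4),'r mm',R_/10)
E
python3 sp.py
```

```text
clock: 15.13
position: [0.5649, -0.0465, 0.1498]
ee_rot: [-0.002, 0.428, 0.904, -0.001]
contact_force: [0.4, -0.8, -0.8]
width: 0.039
gripper_force: 80.6
clock: 15.38
position: [0.5647, -0.0483, 0.1504]
ee_rot: [-0.002, 0.428, 0.904, -0.001]
contact_force: [-0.5, -0.5, -0.4]
width: 0.0387
gripper_force: 80.7
pos [ 0.5655 -0.0493  0.1518] yaw_y 39.21 q6 -0.89 tilt z [-8.e-04 -0.e+00 -1.e+00] w 0.0391 t 15.5833 F [-0.6 -0.2 -0.6]
tool delta mm [73.7  1.5 -8.1]
turn tool z deg -0.08895866327765134
```

```bash
cat > fit.py <<'E'
import cv2,numpy as np
from scipy.optimize import least_squares
g=cv2.GaussianBlur(cv2.imread('pics/sp.png').astype(np.float32),(0,0),4)
pol=cv2.warpPolar(g,(200,360),(300,300),200,cv2.INTER_LINEAR)
d=np.abs(cv2.Sobel(pol,5,1,0,ksize=5)).sum(2)
for lo,hi in((80,140),(140,195)):
    rr=lo+d[:,lo:hi].argmax(1);a=np.radians(np.arange(360));P=np.c_[300+rr*np.cos(a),300+rr*np.sin(a)]
    f=least_squares(lambda p:np.hypot(P[:,0]-p[0],P[:,1]-p[1])-p[2],[300,300,(lo+hi)/2],loss='soft_l1',f_scale=2)
    e=abs(f.fun);print('r mm',f.x[2]/10,'centre',.52+(f.x[0]-300)/1e4,.0088+(300-f.x[1])/1e4,'med err mm',np.median(e)/10)
E
python3 fit.py
```

```text
r mm 11.91229338404815 centre 0.5200127102907418 0.008914955681540727 med err mm 0.04947142352530918
r mm 17.310257175090726 centre 0.5207716523836581 0.008238004008105992 med err mm 0.05714994363154489
```

```bash
python3 -m handwheel '[{"translation":[0.0245,0.0005,0],"angular":[0,0,0],"hand":1},{"translation":[0.0245,0.0005,0],"angular":[0,0,0],"hand":1},{"translation":[0.0245,0.0005,0],"angular":[0,0,0],"hand":1},{"translation":[0,0,0.02],"angular":[0,0,-0.1],"hand":1},{"translation":[0,0,0.02],"angular":[0,0,0],"hand":1},{"translation":[0,0,0],"angular":[0,0,0],"hand":1},{"translation":[0,0,0],"angular":[0,0,0],"hand":1},{"translation":[0,0,0],"angular":[0,0,0],"hand":1},{"translation":[0,0,0],"angular":[0,0,0],"hand":1}]'
cat > st.py <<'E'
from h import *
P=[]
for _ in range(6):
    P.append(manip.get_state()['position']);manip.get_image('wrist')
p=np.mean(P,0);print('mean',p.round(5),'std',np.std(P,0).round(5))
s=manip.get_state();M=Q(s['ee_rot']);print('delta mm',(1000*M.T@(np.array([.52,.0089,.0634])-p)).round(2));to([.52,.0089,.0634],39.3)
E
python3 st.py
```

```text
clock: 16.33
position: [0.5219, 0.009, 0.1134]
ee_rot: [0.001, 0.428, 0.904, 0.0]
contact_force: [-0.5, -0.1, -1.5]
width: 0.0392
gripper_force: 80.7
mean [0.52156 0.00925 0.1131 ] std [0.00028 0.00017 0.00025]
delta mm [ 0.75 -1.46 49.7 ]
pos [0.521  0.0095 0.1126] yaw_y 39.4 q6 -0.8 tilt z [ 8.e-04 -0.e+00 -1.e+00] w 0.0391 t 16.6333 F [ 0.5 -0.   0. ]
tool delta mm [ 0.2 -1.2 49.2]
turn tool z deg 0.09857471729618794
```

```bash
python3 -m handwheel '[{"translation":[0.0006,-0.0014,0.01],"angular":[0,0,0],"hand":1},{"translation":[0,0,0.01],"angular":[0,0,0],"hand":1},{"translation":[0,0,0.007],"angular":[0,0,0],"hand":1},{"translation":[0,0,0],"angular":[0,0,0],"hand":1},{"translation":[0,0,0],"angular":[0,0,0],"hand":1},{"translation":[0,0,0],"angular":[0,0,0],"hand":1}]' 
python3 st.py
```

```text
clock: 17.13
position: [0.5193, 0.0092, 0.085]
ee_rot: [-0.0, 0.427, 0.904, -0.0]
contact_force: [0.6, 0.7, -0.6]
width: 0.039
gripper_force: 80.7
mean [0.51958 0.00919 0.08539] std [1.1e-04 2.0e-05 2.0e-04]
delta mm [-0.48  0.13 21.99]
pos [0.5195 0.0092 0.0855] yaw_y 39.41 q6 -0.8 tilt z [ 7.e-04 -0.e+00 -1.e+00] w 0.0387 t 17.4333 F [ 0.7 -0.1 -0.7]
tool delta mm [-0.5  0.2 22.1]
turn tool z deg 0.10535819838517568
```

Aligned to 0.5 mm. I lower in small steps and watch the force: binding would show at z≈.081, meshing carries on to .063.

```bash
python3 -m handwheel '[{"translation":[-0.0004,0,0.003],"angular":[0,0,0],"hand":1},{"translation":[0,0,0.003],"angular":[0,0,0],"hand":1},{"translation":[0,0,0.002],"angular":[0,0,0],"hand":1},{"translation":[0,0,0],"angular":[0,0,0],"hand":1},{"translation":[0,0,0],"angular":[0,0,0],"hand":1}]' 
python3 st.py
```

```text
clock: 17.85
position: [0.5193, 0.0089, 0.0769]
ee_rot: [-0.0, 0.427, 0.904, -0.0]
contact_force: [0.0, 0.2, -0.5]
width: 0.0389
gripper_force: 80.7
mean [0.51951 0.0089  0.07715] std [1.1e-04 2.0e-05 1.3e-04]
delta mm [-0.31  0.38 13.75]
pos [0.5196 0.0089 0.0773] yaw_y 39.41 q6 -0.8 tilt z [ 3.e-04  0.e+00 -1.e+00] w 0.0388 t 18.15 F [-0.9 -0.  -0.4]
tool delta mm [-0.2  0.3 13.9]
turn tool z deg 0.10840584145968535
```

```bash
python3 -m handwheel '[{"translation":[0,0,0.004],"angular":[0,0,0],"hand":1},{"translation":[0,0,0.004],"angular":[0,0,0],"hand":1},{"translation":[0,0,0.003],"angular":[0,0,0],"hand":1},{"translation":[0,0,0.001],"angular":[0,0,0],"hand":1},{"translation":[0,0,0],"angular":[0,0,0],"hand":1}]' 
python3 -m handwheel '[{"translation":[0,0,0.001],"angular":[0,0,0],"hand":1},{"translation":[0,0,0.001],"angular":[0,0,0],"hand":1},{"translation":[0,0,0],"angular":[0,0,0],"hand":1},{"translation":[0,0,0],"angular":[0,0,0],"hand":1},{"translation":[0,0,0],"angular":[0,0,0],"hand":1}]' 
python3 -m handwheel '[{"translation":[0,0,0.001],"angular":[0,0,0],"hand":1},{"translation":[0,0,0.001],"angular":[0,0,0],"hand":1},{"translation":[0,0,0],"angular":[0,0,0],"hand":1},{"translation":[0,0,0],"angular":[0,0,0],"hand":1},{"translation":[0,0,0],"angular":[0,0,0],"hand":1}]' 
```

```text
clock: 18.57
position: [0.5191, 0.009, 0.0646]
ee_rot: [-0.001, 0.427, 0.904, -0.0]
contact_force: [-0.8, -0.1, -0.7]
width: 0.0389
gripper_force: 80.7
clock: 18.98
position: [0.5196, 0.0089, 0.0634]
ee_rot: [0.0, 0.427, 0.904, 0.0]
contact_force: [-0.4, 0.3, 1.4]
width: 0.0391
gripper_force: 80.7
clock: 19.4
position: [0.5197, 0.0089, 0.0614]
ee_rot: [0.0, 0.427, 0.904, 0.0]
contact_force: [-1.6, 0.3, 3.5]
width: 0.0389
gripper_force: 80.9
```

Spring contact at exactly z = .0634, so it's home. I press down until the stop.

```bash
python3 -m handwheel '[{"translation":[0,0,0.001],"angular":[0,0,0],"hand":1},{"translation":[0,0,0.001],"angular":[0,0,0],"hand":1},{"translation":[0,0,0.001],"angular":[0,0,0],"hand":1},{"translation":[0,0,0],"angular":[0,0,0],"hand":1},{"translation":[0,0,0],"angular":[0,0,0],"hand":1}]' 
python3 -m handwheel '[{"translation":[0,0,0.001],"angular":[0,0,0],"hand":1},{"translation":[0,0,0.001],"angular":[0,0,0],"hand":1},{"translation":[0,0,0],"angular":[0,0,0],"hand":1},{"translation":[0,0,0],"angular":[0,0,0],"hand":1}]' 
python3 st.py
```

```text
clock: 19.82
position: [0.5197, 0.0089, 0.0586]
ee_rot: [0.0, 0.427, 0.904, 0.0]
contact_force: [-2.3, 0.1, 6.7]
width: 0.0392
gripper_force: 81.3
clock: 20.15
position: [0.5197, 0.0089, 0.0573]
ee_rot: [0.0, 0.427, 0.904, 0.0]
contact_force: [-2.7, -0.2, 10.5]
width: 0.039
gripper_force: 82.3
mean [0.51972 0.00888 0.05725] std [2.e-05 1.e-05 1.e-05]
delta mm [-0.16  0.23 -6.15]
pos [0.5197 0.0089 0.0573] yaw_y 39.41 q6 -0.8 tilt z [ 9.e-04 -1.e-04 -1.e+00] w 0.0392 t 20.45 F [-2.6  0.3 10.6]
tool delta mm [-0.1  0.2 -6.1]
turn tool z deg 0.11085063100532011
```

```bash
python3 -m handwheel '[{"translation":[0,0,0.001],"angular":[0,0,0],"hand":1},{"translation":[0,0,0],"angular":[0,0,0],"hand":1},{"translation":[0,0,0],"angular":[0,0,0],"hand":1},{"translation":[0,0,0],"angular":[0,0,0],"hand":1}]' 
python3 -c "
from rig import manip
print(manip.sign_off())"
```

```text
clock: 20.78
position: [0.5198, 0.0089, 0.0572]
ee_rot: [0.001, 0.427, 0.904, 0.0]
contact_force: [-4.7, 0.4, 16.3]
width: 0.039
gripper_force: 83.0
the job is handed in; nothing more can be done
None
```

I handed the job in at 20.8 s with the strainer nested, the reamer meshed and home on the spindle, and the gripper holding it about 6 mm down at the stop with about 16 N; sign-off gave no verdict.

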